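# Snap a switch box shut and show its socket to the inspection camera

## Task

With the switch box still sitting in its wooden nest, press both of its hinged covers down until they snap shut. Then lift the box out and hold it up in the air before the inspection camera, covers uppermost, with its round socket centred in the camera's view and pointed straight into the lens, square to the view without roll (the camera looks a little downwards, so the socket end must be tipped up to meet it) and about 100 mm away from the lens. Finish still holding it there motionless with the covers shut, and do not disturb the tape roll, the tape measure or the jar.

Things in the scene. Friction and masses are not known exactly. Their poses are not given: they have to be found in the camera images.
- nest: fixed plywood board 170 x 100 x 12 mm with four L-shaped wooden corner stops, 14 mm high, that hold the switch box with 2 mm play; the middle 80 mm of both long sides is open for fingers. Origin: centre of the underside; x along its length, z up. The box stands on the board, 12 mm above the origin, socket end to +x.
- switch_box: loose grey plastic box 120 x 48 mm, 48 mm high with covers shut, about 0.2 kg, hollow, two covers on top. Origin: centre of its underside; x along its length towards the end with the round black socket, y across the 48 mm width, z up. Both long sides are flat plain walls 44 mm high, good to grip across y at the middle, where it balances.
- socket (a point): centre of the mouth of the round black cable socket (22 mm diameter, stands 8 mm out of the box's +x end); 68 mm from the box's origin along its x and 16 mm up
- socket_cover (a joint): angle of the cover over the socket half, rad: 0 shut, 0.55 to 0.85 at the start. Flat plate 53 x 48 x 4 mm, hinged across the box at x = +6.5, z = 44 mm in the box's frame, free end towards the socket. It swings easily and stays where left; at about 0.17 rad it meets a sprung catch at its free end; pressing with about 3 N 40 mm from the hinge (up to 5 N) makes it snap to 0, where it is held.
- blank_cover (a joint): angle of the other cover, over the box's half without socket: the same, mirrored, with the hinge at x = -6.5 mm and its free end towards the plain -x end
- socket_cover_end (a point): middle of the free end edge of the socket-side cover, on its upper face
- blank_cover_end (a point): middle of the free end edge of the other cover, on its upper face
- camera_head: small camera (lens barrel 34 mm across, 32 mm long; body 55 x 44 x 44 mm) fixed on a 265 mm post, 62 mm behind the lens. Origin: centre of the lens front, 240 mm above the worktop. It looks along its own -x, 20 degrees below level; y is level. The box is rightly shown with its axes parallel to the camera's (x to x, y to y, z to z) and the socket at (-100, 0, 0) mm in the camera's frame.
- masking_tape: roll of masking tape lying flat, 94 mm across, 24 mm high; bystander; origin under its centre
- tape_measure: yellow tape measure, 60 x 80 x 64 mm; bystander; origin under its centre
- glue_jar: jar with a black lid, 71 mm across and 102 mm high; bystander; origin under its centre

How it is judged:
By the outcome, as a careful person would: the job done as asked, in the order asked, and still so for the second after the job is handed in, while the arm keeps its last pose, push and grip.
It also fails if it takes over 58 s, if anything falls off the work surface, if the arm or the gripper's body presses on something with over 40 N, if the wrist force passes 120 N, or if a joint passes its speed limit or range.

## Robot

A 6-joint arm with a two-finger parallel gripper is mounted at the origin on a cart in front of the work surface, level with it; the furniture and walls round the work are solid. World frame = base frame: x ahead of the robot, y to its left, z up, the work surface at z = 0. Lengths are in m, angles in rad, forces in N, time in s.
With the tool pointing down it reaches from about 0.325 to 1 m from the base axis. Payload 5.1 kg.
Tool frame: the origin (TCP) lies on the centre line of the jaws, within the pads' length; the fingertips stand 11 mm ahead of it and the grasp point (between the pads) lies 8 mm behind it (manip.tips_ahead is the z of the fingertips in the tool frame, in m); z points along the fingers, y is the line along which they close (so a half turn about z gives the same grasp; the last joint's range is limited). The gripper opens to 85 mm and grips with 20 to 120 N. Pads are 22 mm wide; open, the fingers measure 114 mm over their backs; the gripper's body (76 mm by 85 mm) begins 54 mm behind the grasp point. The pads swing forward as they close: fully open they stand 13 mm farther back than shut.
Start: joints at [1.093, 0.124, 1.65, -0, 1.367, -0.083], TCP at [0.25, 0.6, 0.242] pointing down, gripper open.
Joint ranges: [-2.61, 2.61], [-1.02, 2.33], [0.03, 2.71], [-1.35, 4.49], [0.32, 2.68], [-2.91, 2.91]. Speed limits (rad/s): [2.57, 2.57, 3.14, 3.14, 3.14, 3.14].

## Interface

Orientations are given as [roll, pitch, yaw] about the fixed x, y, z axes, in that order (R = Rz(yaw) Ry(pitch) Rx(roll)).
In Python, from station import manip, imaging gives the robot as it stands.
- The arm moves only by the tool play_rows, never from a script. Its argument "series" is a list of rows, each an object with "claw": the finger opening in mm, from 0 to 85.4; "slide": the shift along the world's x, y, z in units of 25 mm (1.0 is 25 mm), a list of three; "twist": the turn about the world's z in units of 5 degrees (1.0 is 5 degrees). A call has exactly 8 rows; each row is the pose to reach, as a shift and turn from the pose commanded when the call began; what a row does not reach only later rows make up. A row lasts 1/12 s, in which the tool goes at most 41.7 mm and 7.16 degrees, less where a joint would pass 70% of its speed; a pose out of reach is approached as far as the arm can. A call with a gripper value outside its range is refused whole. The fingers move at their own pace and stop on an object; the grip force is fixed at half the most. Time passes only in rows, so rows that repeat a pose let the fingers close, or fill a call up. It gives the time, the measured TCP pose, the force, the opening and the grip force at its end, in the units of the state.
- manip.read_state(): the state, without advancing time (a new reading comes with each control period).
- imaging.camera(name): name is "side" or "top"; returns (picture, depth): 400x640x3 uint8, red, green, blue; 400x640 float32, m along the optical axis (not along the pixel's ray), 0 where there is no reading.
- imaging.camera_model(name): a dict with "fx", "fy", "cx", "cy" (pixels), "distortion" ([k1, k2, p1, p2, k3] as OpenCV has them; the pictures are not rectified), "rvec" (rotation vector, rad) and "tvec" (3), from world to camera coordinates, as OpenCV has them. Camera axes: x right, y down, z forward; pixel columns grow to the right and rows downward; lengths in m; the calibration is good to about 2 mm. A picture is of the moment at which its call begins. camera_model takes no time and is no camera call.
- manip.close_job(): hands the job in; it is judged then, once.
The state is a dict: "time": time; "joints": joint angles; "joint_velocities": joint speeds; "joint_torque": joint torques, N m; "eef_pos": TCP position; "tcp_rot": TCP orientation; "wrist_force": force on the tool from outside, world axes, zero at the start; "torque": the same for the moment, N m; "finger_gap": opening from 0.0 (shut) to 1.0 (fully open); "grip_force": force on a finger pad.
Only numpy, scipy, OpenCV 4.12 (cv2) and the standard library are available. Lean on these libraries where they do the work, as an engineer would, in place of code of your own. Each camera call takes 0.05 s, during which the arm holds its last target. There are 200 camera calls.

## Working session

There is one attempt and no reset: what is moved stays moved. The work goes in short steps, Python scripts to look and compute and a tool call to move; the robot and the scene stay as the last step left them, time stands still between calls to the robot, and variables do not carry over. Pictures are saved under pics/ and viewed, at most 10 in all, crops included, and the job is handed in when it is done.

Besides the shell and the picture viewer there is one more tool, called by a JSON object that holds its "method" and its "body", one argument or row to a line. play_rows: Moves the arm, as the interface text tells. Its arguments: {"type":"object","properties":{"series":{"type":"array","items":{"type":"object","properties":{"claw":{"type":"number"},"slide":{"type":"array","items":{"type":"number"}},"twist":{"type":"number"}}}}},"required":["series"]}

```bash
ls; mkdir -p pics; cat > h.py <<'E'
import numpy as np, cv2
from station import manip, imaging
def cam(n):
    im,d=imaging.camera(n); m=imaging.camera_model(n)
    K=np.array([[m['fx'],0,m['cx']],[0,m['fy'],m['cy']],[0,0,1.]]); D=np.array(m['distortion'],float)
    R=cv2.Rodrigues(np.array(m['rvec'],float))[0]; t=np.array(m['tvec'],float).ravel()
    return im,d,K,D,R,t
def pts(c):
    "world xyz for every pixel from depth"
    im,d,K,D,R,t=c; h,w=d.shape
    uv=np.stack(np.meshgrid(np.arange(w),np.arange(h)),-1).reshape(-1,1,2).astype(np.float64)
    n=cv2.undistortPoints(uv,K,D).reshape(h,w,2)
    P=np.dstack([n*d[...,None],d])
    return (P-t)@R
def ray(c,uv,z):
    "pixels cast on plane at height z"
    _,_,K,D,R,t=c
    n=cv2.undistortPoints(np.array(uv,float).reshape(-1,1,2),K,D).reshape(-1,2)
    v=np.c_[n,np.ones(len(n))]@R; o=-R.T@t
    return o+v*((z-o[2])/v[:,2])[:,None]
def proj(c,P):
    _,_,K,D,R,t=c
    return cv2.projectPoints(np.array(P,float).reshape(-1,1,3),cv2.Rodrigues(R)[0],t,K,D)[0].reshape(-1,2)
def save(name,im): cv2.imwrite('pics/'+name,cv2.cvtColor(im,cv2.COLOR_RGB2BGR))
E
python3 - <<'E'
from h import *
for n in('side','top'):
    c=cam(n); save(n+'0.png',c[0]); print(n,-c[4].T@c[5],c[4][2]); np.save(n+'0.npy',pts(c).astype('f4'))
print(manip.read_state(), manip.tips_ahead)
E
```

```text
pics
side [0.49590914 0.9739827  0.70711346] [ 0.10680374 -0.84997396 -0.5158849 ]
top [0.54946397 0.13755981 1.00851531] [ 0.05662454 -0.02862917 -0.99798499]
{'time': 0.1, 'joints': array([ 1.09339836e+00,  1.24435529e-01,  1.65156176e+00, -4.88581922e-06,
        1.36752892e+00, -8.26057647e-02]), 'joint_velocities': array([-9.96910135e-04,  2.03006386e-05, -4.23826524e-03, -1.66168192e-03,
        8.88159597e-05,  4.72666135e-04]), 'joint_torque': array([-7.08496259e-05, -4.24927390e+01, -3.66654968e+01, -5.60420744e-05,
        3.91017136e-03, -3.99418568e-06]), 'eef_pos': array([0.24977908, 0.59949747, 0.24116438]), 'tcp_rot': array([-3.13966530e+00, -1.54773856e-04,  2.74680129e+00]), 'wrist_force': array([-0.17181083, -0.00164877, -0.07759091]), 'torque': array([-0.01955629, -0.01205192,  0.0192874 ]), 'grip_force': 0.0, 'finger_gap': 1.0044653055322987} 0.011
```

View pics/top0.png

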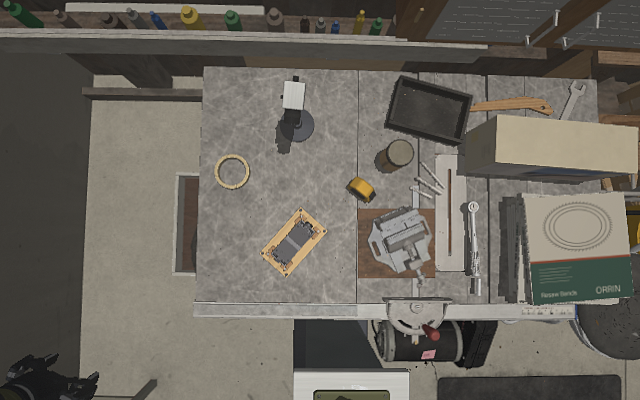

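View pics/side0.png

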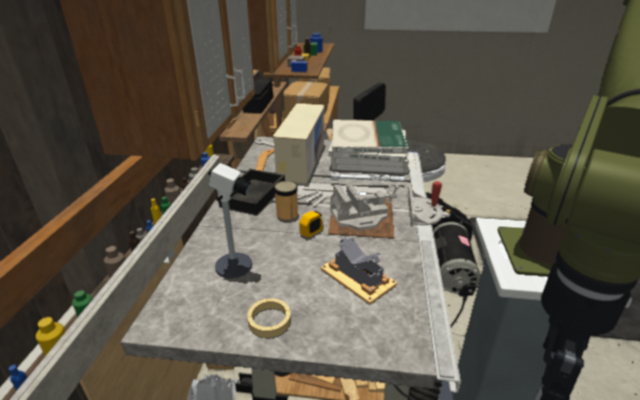

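```bash
python3 - <<'E'
from h import *
im=cv2.imread('pics/top0.png'); P=np.load('top0.npy'); S=np.load('side0.npy'); ims=cv2.imread('pics/side0.png')
hsv=cv2.cvtColor(im,cv2.COLOR_BGR2HSV); 
X,Y,Z=P[...,0],P[...,1],P[...,2]
print('table z',np.median(Z[180:200,280:300]), P[242,294],P[95,293],P[140,284],P[125,305])
m=((hsv[...,1]>90)&(hsv[...,2]>120)&(Z>0)&(Z<.035)).astype('u1'); m[:200]=0;m[:,:250]=0;m[:,335:]=0
ys,xs=np.nonzero(m); c=cam('top')
w=ray(c,np.c_[xs,ys],.012)[:,:2].astype('f4'); print('nest',len(w),cv2.minAreaRect(w))
def dump(Q,mask,nm):
    q=Q[mask]; print(nm,len(q),q.min(0),q.max(0),np.median(q,0))
# box tall points
n=np.median(w,0)
for nm,Q,I in(('top',P,im),('side',S,ims)):
    r=np.hypot(Q[...,0]-n[0],Q[...,1]-n[1])<.11
    dump(Q,r&(Q[...,2]>.04)&(Q[...,2]<.15),nm+' box')
    b=r&(Q[...,2]>.06)&(Q[...,2]<.15); dump(Q,b,nm+' box hi')
    k=(Q[...,2]>.15)&(Q[...,2]<.31)&(np.hypot(Q[...,0]-.8,Q[...,1]-.19)<.2); dump(Q,k,nm+' cam')
for nm,(u,v) in dict(tape=(232,172),meas=(361,188),jar=(399,152)).items(): print(nm,P[v,u])
a=cv2.resize(im[60:290,200:420],None,fx=3.4,fy=2.6*3.4/2.6)[:,:]
b=cv2.resize(ims[150:310,190:410],None,fx=3.6,fy=3.6)
cv2.imwrite('pics/a.png',cv2.resize(im[80:290,230:430],None,fx=2.8,fy=2.8,interpolation=2)); cv2.imwrite('pics/b.png',b)
E
```

```text
table z -0.0010515132 [0.5016194  0.16157073 0.05861773] [0.8097795  0.16395846 0.27982435] [ 0.78112453  0.19652121 -0.00092748] [0.8217809  0.138782   0.01090564]
nest 1193 ((0.4998466670513153, 0.16541501879692078), (0.09849889576435089, 0.16746459901332855), 49.56254959106445)
top box 813 [0.44218382 0.11028177 0.04211385] [0.55871433 0.22063263 0.10054912] [0.49900955 0.16581307 0.07517178]
top box hi 690 [0.4510106  0.11854119 0.06000285] [0.5507465  0.2125146  0.10054912] [0.49916556 0.16569017 0.07825458]
top cam 907 [0.7566075  0.13983542 0.21910909] [0.85228443 0.19454245 0.290624  ] [0.8017728  0.16383867 0.27561897]
side box 935 [0.44125643 0.11824318 0.04005096] [0.56122243 0.22383541 0.09864729] [0.5095223  0.1661363  0.06190778]
side box hi 508 [0.4513458  0.11824318 0.06000321] [0.5512103  0.21327643 0.09864729] [0.5156722  0.15528846 0.07722679]
side cam 1113 [0.7591401  0.14117111 0.15025747] [0.8551531  0.19547053 0.28961906] [0.8152638  0.17797786 0.25682598]
tape [ 0.6885364   0.3381683  -0.00141224]
meas [ 0.6445817  -0.0102173   0.06262302]
jar [ 0.73419684 -0.10024428  0.10018318]
```

View pics/b.png

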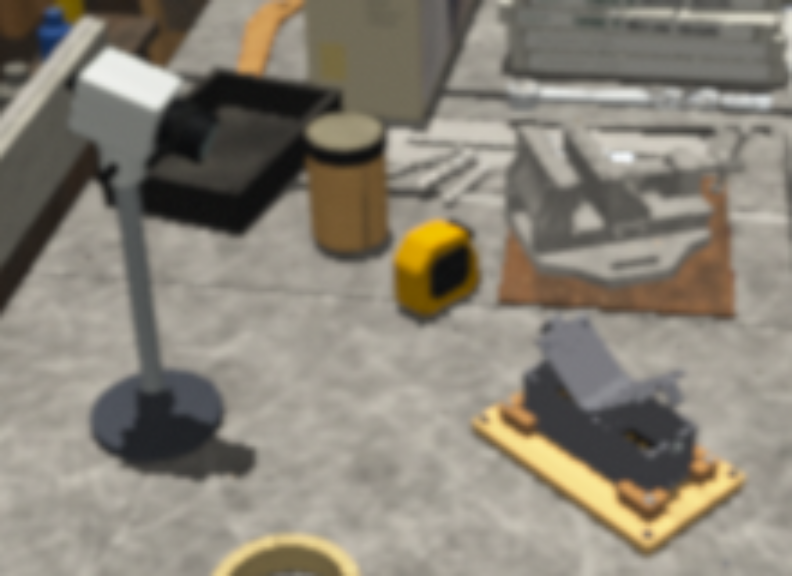

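View pics/a.png

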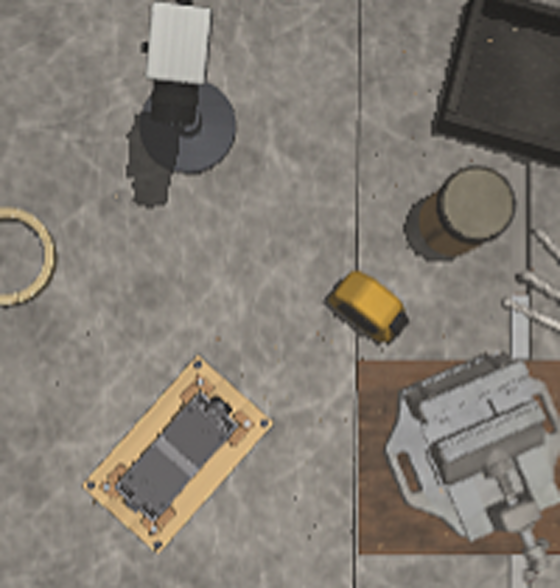

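{"method": "play_rows", "body": {
  "series": [
    {"claw":0,"slide":[0.7,-1.2,0],"twist":-0.5},
    {"claw":0,"slide":[1.4,-2.4,0],"twist":-1},
    {"claw":0,"slide":[2.1,-3.6,0],"twist":-1.5},
    {"claw":0,"slide":[2.8,-4.8,0],"twist":-2},
    {"claw":0,"slide":[3.5,-6,0],"twist":-2.5},
    {"claw":0,"slide":[4.2,-7.2,0],"twist":-3},
    {"claw":0,"slide":[4.9,-8.4,0],"twist":-3.56},
    {"claw":0,"slide":[5.6,-9.2,0],"twist":-3.56}
  ]
}}

```text
time: 0.82
eef_pos: [0.3904, 0.3676, 0.242]
tcp_rot: [-3.141, 0.0, 2.434]
wrist_force: [0.1, 1.0, -0.6]
finger_gap: 0.003
grip_force: 0.0
```

{"method": "play_rows", "body": {
  "series": [
    {"claw":0,"slide":[0.7,-1.2,0],"twist":0},
    {"claw":0,"slide":[1.4,-2.4,0],"twist":0},
    {"claw":0,"slide":[2.1,-3.6,0],"twist":0},
    {"claw":0,"slide":[2.8,-4.8,-0.5],"twist":0},
    {"claw":0,"slide":[3.5,-6,-1],"twist":0},
    {"claw":0,"slide":[4.2,-7.2,-1.5],"twist":0},
    {"claw":0,"slide":[4.9,-8.4,-2],"twist":0},
    {"claw":0,"slide":[5.6,-9.2,-2.5],"twist":0}
  ]
}}

```text
time: 1.48
eef_pos: [0.5304, 0.1375, 0.179]
tcp_rot: [-3.141, 0.0, 2.435]
wrist_force: [0.7, 1.2, 0.5]
finger_gap: 0.002
grip_force: 0.0
```

```bash
python3 - <<'E'
from h import *
P=np.load('top0.npy'); S=np.load('side0.npy'); im=cv2.imread('pics/top0.png').astype(int); ims=cv2.imread('pics/side0.png').astype(int)
for nm,Q,I in(('top',P,im),('side',S,ims)):
    k=(Q[...,2]>.19)&(Q[...,2]<.31)&(np.hypot(Q[...,0]-.8,Q[...,1]-.18)<.13)
    br=I.sum(2)
    wt=k&(br>400); dk=k&(br<200)
    q=Q[wt]; 
    # top face: plane tilted 20deg
    if nm=='top':
        r=cv2.minAreaRect(q[:,:2].astype('f4')); print('white top rect',r)
        A=np.c_[q[:,:2],np.ones(len(q))]; print('plane',np.linalg.lstsq(A,q[:,2],rcond=None)[0])
        print('centroid',q.mean(0))
    d=Q[dk]; print(nm,'dark',len(d),d.min(0),d.max(0),np.median(d,0))
    np.save(nm+'dark.npy',d)
# table left edge
z=P[...,2]; y=P[...,1]
for row in (120,160,200,240,280):
    r=P[row,150:230]; i=np.nonzero(abs(r[:,2])<.01)[0].min(); print(row,'edge',r[i],'beyond',r[i-3],r[i-10],r[i-20])
print(S[np.abs(S[...,2])<.01][:,1].max())
# cover ends
for nm,Q in(('top',P),('side',S)):
    b=np.stack([Q[...,0]-.4998,Q[...,1]-.1654],-1); u=np.array([.7615,-.6481]); xx=b@u; yy=b@np.array([.6481,.7615])
    m=(abs(yy)<.02)&(abs(xx)<.075)&(Q[...,2]>.04)
    for lo in range(-70,70,10):
        s=m&(xx>lo/1e3)&(xx<lo/1e3+.01)
        if s.any(): print(nm,lo,round(float(np.median(Q[s][:,2])),4),round(float(Q[s][:,2].max()),4))
E
```

```text
white top rect ((0.809799313545227, 0.1638481467962265), (0.04249941557645798, 0.05124529078602791), 84.85114288330078)
plane [ 3.51614994e-01 -2.89227619e-02 -1.32716484e-04]
centroid [0.8101658  0.16369765 0.27999946]
top dark 282 [0.75672    0.14333276 0.21910909] [0.85139453 0.19244386 0.27934295] [0.7744634  0.16492443 0.25819713]
side dark 262 [0.7591401  0.1548292  0.19094445] [0.8551531  0.19547053 0.27669552] [0.7777194  0.17857559 0.25081974]
120 edge [ 0.83316934  0.42645603 -0.00223505] beyond [ 1.0781951   0.69185966 -0.8763045 ] [ 1.0772893   0.72800225 -0.8756674 ] [ 1.0781593   0.78221786 -0.88242555]
160 edge [ 0.7202423   0.43035677 -0.0015523 ] beyond [ 0.87013566  0.70342934 -0.88986266] [ 0.8693519  0.7395935 -0.8893259] [ 0.8666755   0.78802055 -0.8792328 ]
200 edge [ 6.0922480e-01  4.2887691e-01 -5.5394374e-04] beyond [ 0.65918434  0.6888976  -0.84879637] [ 0.65754294  0.71885467 -0.83182913] [ 0.6519275  0.7411548 -0.7510676]
240 edge [ 4.9975201e-01  4.2790323e-01 -3.8024638e-04] beyond [ 0.48341957  0.5330211  -0.3280197 ] [ 0.45688313  0.7234171  -0.85257655] [ 0.46092412  0.74015296 -0.75443655]
280 edge [ 0.3906807   0.42851323 -0.0048116 ] beyond [ 0.25315043  0.6952931  -0.88089144] [ 0.25291806  0.7301136  -0.8785695 ] [ 0.25100955  0.7830984  -0.8851623 ]
0.57176197
top -70 0.0529 0.0529
top -60 0.0573 0.0995
top -50 0.0927 0.1005
top -40 0.0871 0.0927
top -30 0.0777 0.0871
top -20 0.0682 0.0762
top -10 0.0597 0.0658
top 0 0.0604 0.0673
top 10 0.0669 0.0723
top 20 0.0743 0.0798
top 30 0.082 0.0881
top 40 0.0878 0.0931
top 50 1.0085 1.0085
top 60 0.0815 0.0864
side -70 0.0522 0.0547
side -60 0.0543 0.0973
side -50 0.093 0.0986
side -40 0.0852 0.0919
side -30 0.0751 0.0844
side -20 0.0682 0.0741
side -10 0.0609 0.0652
side 0 0.06 0.064
side 10 0.0654 0.0724
side 20 0.0729 0.0796
side 30 0.0798 0.0876
side 40 0.0876 0.0932
side 50 0.0558 0.095
side 60 0.0544 0.0859
```

{"method": "play_rows", "body": {
  "series": [
    {"claw":0,"slide":[0.05,-0.03,-1],"twist":0},
    {"claw":0,"slide":[0.05,-0.03,-2],"twist":0},
    {"claw":0,"slide":[0.05,-0.03,-2.8],"twist":0},
    {"claw":0,"slide":[0.05,-0.03,-3.3],"twist":0},
    {"claw":0,"slide":[0.05,-0.03,-3.7],"twist":0},
    {"claw":0,"slide":[0.05,-0.03,-4],"twist":0},
    {"claw":0,"slide":[0.05,-0.03,-4.2],"twist":0},
    {"claw":0,"slide":[0.05,-0.03,-4.3],"twist":0}
  ]
}}

```text
time: 2.15
eef_pos: [0.5319, 0.1394, 0.0729]
tcp_rot: [3.141, 0.001, 2.436]
wrist_force: [-0.2, -0.4, 0.9]
finger_gap: -0.001
grip_force: 0.4
```

{"method": "play_rows", "body": {
  "series": [
    {"claw":0,"slide":[0,0,-0.03],"twist":0},
    {"claw":0,"slide":[0,0,-0.06],"twist":0},
    {"claw":0,"slide":[0,0,-0.09],"twist":0},
    {"claw":0,"slide":[0,0,-0.12],"twist":0},
    {"claw":0,"slide":[0,0,-0.15],"twist":0},
    {"claw":0,"slide":[0,0,-0.15],"twist":0},
    {"claw":0,"slide":[0,0,-0.15],"twist":0},
    {"claw":0,"slide":[0,0,-0.15],"twist":0}
  ]
}}

```text
time: 2.82
eef_pos: [0.5318, 0.1396, 0.0707]
tcp_rot: [3.141, 0.0, 2.436]
wrist_force: [-3.8, -0.4, 9.7]
finger_gap: 0.005
grip_force: 4.9
```

{"method": "play_rows", "body": {
  "series": [
    {"claw":0,"slide":[0,0,1],"twist":0},
    {"claw":0,"slide":[0,0,2.3],"twist":0},
    {"claw":0,"slide":[-0.9,0.8,2.5],"twist":0},
    {"claw":0,"slide":[-1.8,1.55,2.5],"twist":0},
    {"claw":0,"slide":[-2.62,2.23,2.5],"twist":0},
    {"claw":0,"slide":[-2.62,2.23,2.0],"twist":0},
    {"claw":0,"slide":[-2.62,2.23,1.4],"twist":0},
    {"claw":0,"slide":[-2.62,2.23,0.9],"twist":0}
  ]
}}

```text
time: 3.48
eef_pos: [0.4657, 0.1954, 0.0907]
tcp_rot: [3.141, 0.0, 2.437]
wrist_force: [-0.1, -1.2, -0.1]
finger_gap: 0.002
grip_force: 0.1
```

{"method": "play_rows", "body": {
  "series": [
    {"claw":0,"slide":[0,0,-0.25],"twist":0},
    {"claw":0,"slide":[0,0,-0.5],"twist":0},
    {"claw":0,"slide":[0,0,-0.7],"twist":0},
    {"claw":0,"slide":[0,0,-0.8],"twist":0},
    {"claw":0,"slide":[0,0,-0.87],"twist":0},
    {"claw":0,"slide":[0,0,-0.9],"twist":0},
    {"claw":0,"slide":[0,0,-0.92],"twist":0},
    {"claw":0,"slide":[0,0,-0.92],"twist":0}
  ]
}}

```text
time: 4.15
eef_pos: [0.4662, 0.195, 0.0705]
tcp_rot: [-3.141, -0.001, 2.436]
wrist_force: [-8.4, -2.2, 14.9]
finger_gap: -0.001
grip_force: 7.5
```

{"method": "play_rows", "body": {
  "series": [
    {"claw":80,"slide":[0,0,1],"twist":0},
    {"claw":80,"slide":[0,0,2],"twist":0},
    {"claw":80,"slide":[0.4,-0.4,3],"twist":0},
    {"claw":80,"slide":[1,-0.8,3.6],"twist":0},
    {"claw":80,"slide":[1.34,-1.18,3.6],"twist":0},
    {"claw":80,"slide":[1.34,-1.18,3.6],"twist":0},
    {"claw":80,"slide":[1.34,-1.18,3.6],"twist":0},
    {"claw":80,"slide":[1.34,-1.18,3.6],"twist":0}
  ]
}}

```text
time: 4.82
eef_pos: [0.4979, 0.1652, 0.1559]
tcp_rot: [-3.139, -0.002, 2.436]
wrist_force: [-1.2, 0.1, 0.3]
finger_gap: 0.938
grip_force: 0.0
```

```bash
python3 - <<'E'
from h import *
c=cam('side'); Q=pts(c); save('s1.png',cv2.resize(c[0][220:310,300:420],None,fx=5,fy=5,interpolation=2))
b=np.stack([Q[...,0]-.4998,Q[...,1]-.1654],-1); xx=b@np.array([.7615,-.6481]); yy=b@np.array([.6481,.7615])
m=(abs(yy)<.02)&(abs(xx)<.075)&(Q[...,2]>.04)&(Q[...,2]<.12)
for lo in range(-70,70,10):
    s=m&(xx>lo/1e3)&(xx<lo/1e3+.01)
    if s.any(): print(lo,np.round(np.median(Q[s][:,2]),4),np.round(Q[s][:,2].max(),4))
w=(abs(xx)<.05)&(abs(yy)<.05)&(Q[...,2]>.03)&(Q[...,2]<.05)
print('wall y',np.median(yy[w]),yy[w].max()); print(manip.read_state()['eef_pos'])
E
```

```text
-70 0.0554 0.0625
-60 0.0588 0.0621
-50 0.0594 0.0621
-40 0.0596 0.0618
-30 0.0591 0.0617
-20 0.0594 0.0624
-10 0.0595 0.0619
0 0.0594 0.0635
10 0.0596 0.062
20 0.0594 0.0623
30 0.0592 0.0619
40 0.0599 0.0614
50 0.0598 0.062
60 0.0593 0.0611
wall y 0.02450762248360526 0.026978349062541884
[0.49784692 0.16536926 0.15595828]
```

View pics/s1.png

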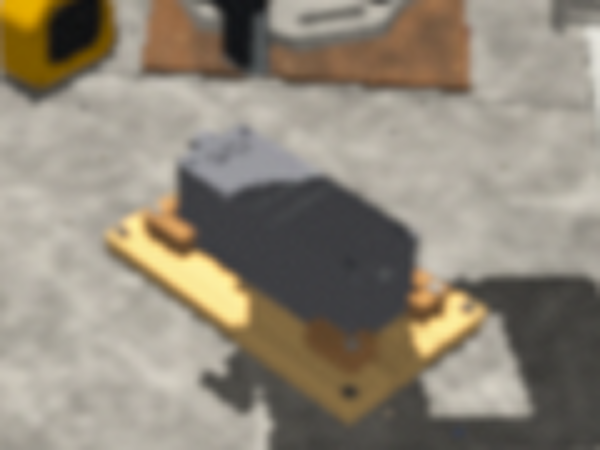

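{"method": "play_rows", "body": {
  "series": [
    {"claw":80,"slide":[0,0,-1.5],"twist":0},
    {"claw":80,"slide":[0,0,-3],"twist":0},
    {"claw":80,"slide":[0,0,-4.2],"twist":0},
    {"claw":80,"slide":[0,0,-4.8],"twist":0},
    {"claw":80,"slide":[0,0,-5.15],"twist":0},
    {"claw":80,"slide":[0,0,-5.15],"twist":0},
    {"claw":80,"slide":[0,0,-5.15],"twist":0},
    {"claw":60,"slide":[0,0,-5.15],"twist":0}
  ]
}}

```text
time: 5.53
eef_pos: [0.5003, 0.1659, 0.0307]
tcp_rot: [3.14, 0.001, 2.436]
wrist_force: [-0.0, 0.4, -0.5]
finger_gap: 0.816
grip_force: 0.0
```

{"method": "play_rows", "body": {
  "series": [
    {"claw":44,"slide":[0,0,0],"twist":0},
    {"claw":44,"slide":[0,0,0],"twist":0},
    {"claw":44,"slide":[0,0,0],"twist":0},
    {"claw":44,"slide":[0,0,0],"twist":0},
    {"claw":44,"slide":[0,0,0],"twist":0},
    {"claw":44,"slide":[0,0,0],"twist":0},
    {"claw":44,"slide":[0,0,0],"twist":0},
    {"claw":44,"slide":[0,0,0],"twist":0}
  ]
}}

```text
time: 6.2
eef_pos: [0.5007, 0.1658, 0.0312]
tcp_rot: [3.139, 0.002, 2.436]
wrist_force: [-0.2, 0.5, 6.5]
finger_gap: 0.56
grip_force: 63.0
```

{"method": "play_rows", "body": {
  "series": [
    {"claw":44,"slide":[0,0,0.3],"twist":0},
    {"claw":44,"slide":[0,0,0.8],"twist":0},
    {"claw":44,"slide":[0,0,1.5],"twist":0},
    {"claw":44,"slide":[0,0,2.3],"twist":0},
    {"claw":44,"slide":[0,0,3.2],"twist":0},
    {"claw":44,"slide":[0,0.3,4],"twist":-0.5},
    {"claw":44,"slide":[0,0.8,4.2],"twist":-1.2},
    {"claw":44,"slide":[0,1.5,4.2],"twist":-2}
  ]
}}

```text
time: 6.87
eef_pos: [0.5006, 0.203, 0.1378]
tcp_rot: [3.137, 0.002, 2.257]
wrist_force: [-0.1, -1.2, -2.3]
finger_gap: 0.555
grip_force: 63.5
```

{"method": "play_rows", "body": {
  "series": [
    {"claw":44,"slide":[0,1.3,0],"twist":-1},
    {"claw":44,"slide":[0,2.7,0],"twist":-2.1},
    {"claw":44,"slide":[0,4.1,0],"twist":-3.2},
    {"claw":44,"slide":[0,5.5,0],"twist":-4.3},
    {"claw":44,"slide":[0,6.9,0],"twist":-5.4},
    {"claw":44,"slide":[0,8.3,0],"twist":-6.5},
    {"claw":44,"slide":[0,9.6,-0.3],"twist":-7.3},
    {"claw":44,"slide":[0,10.78,-0.6],"twist":-7.92}
  ]
}}

```text
time: 7.53
eef_pos: [0.499, 0.4746, 0.1204]
tcp_rot: [3.141, -0.001, 1.568]
wrist_force: [0.9, -0.5, -2.5]
finger_gap: 0.553
grip_force: 63.4
```

```bash
cat > look.py <<'E'
from h import *
import sys
name,f=sys.argv[1],int(sys.argv[2])
c=cam('side'); t=cam('top'); s=manip.read_state(); p=s['eef_pos']; print(p,s['tcp_rot'],s['wrist_force'],s['time'])
u,v=proj(c,p)[0].astype(int); w=2*(f//2)
y0,x0=max(0,v-75),max(0,u-75); a=cv2.resize(c[0][y0:y0+150,x0:x0+150],(400,400),interpolation=2)
u2,v2=proj(t,p)[0].astype(int); y0,x0=max(0,v2-50),max(0,u2-50); b=cv2.resize(t[0][y0:y0+100,x0:x0+100],(400,400),interpolation=2)
save(name,np.hstack([a,b])); np.save('sQ.npy',pts(c)); np.save('tQ.npy',pts(t)); np.save('sI.npy',c[0]); np.save('tI.npy',t[0])
E
python3 look.py l1.png 0
```

```text
[0.49756018 0.47548767 0.11803824] [-3.13953641e+00  5.05802766e-04  1.57357150e+00] [-0.57060454  0.07239135 -1.64902007] 7.6333
```

View pics/l1.png

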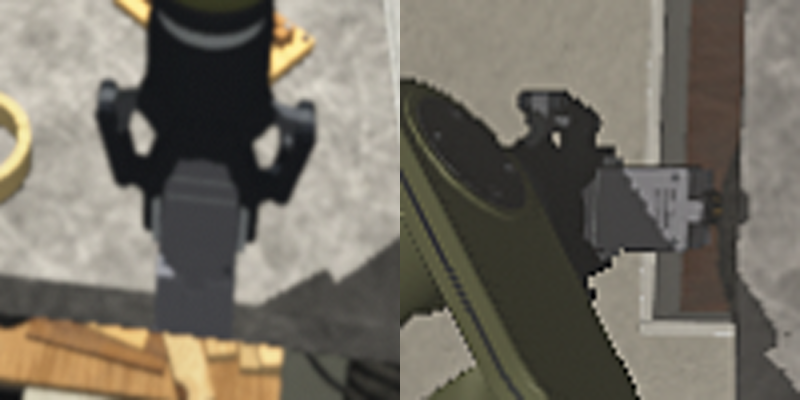

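{"method": "play_rows", "body": {
  "series": [
    {"claw":44,"slide":[0,0,-1],"twist":0},
    {"claw":44,"slide":[0,0,-2],"twist":0},
    {"claw":44,"slide":[0,0,-3],"twist":0},
    {"claw":44,"slide":[0,0,-3.5],"twist":0},
    {"claw":44,"slide":[0,0,-3.8],"twist":0},
    {"claw":44,"slide":[0,0,-3.9],"twist":0},
    {"claw":44,"slide":[0,0,-4],"twist":0},
    {"claw":44,"slide":[0,0,-4.1],"twist":0}
  ]
}}

```text
time: 8.3
eef_pos: [0.5004, 0.4732, 0.019]
tcp_rot: [3.139, -0.002, 1.57]
wrist_force: [-4.4, -1.7, 11.5]
finger_gap: 0.552
grip_force: 65.0
```

{"method": "play_rows", "body": {
  "series": [
    {"claw":44,"slide":[0,0,-0.04],"twist":0},
    {"claw":44,"slide":[0,0,-0.08],"twist":0},
    {"claw":44,"slide":[0,0,-0.12],"twist":0},
    {"claw":44,"slide":[0,0,-0.16],"twist":0},
    {"claw":44,"slide":[0,0,-0.2],"twist":0},
    {"claw":44,"slide":[0,0,-0.2],"twist":0},
    {"claw":44,"slide":[0,0,-0.2],"twist":0},
    {"claw":44,"slide":[0,0,-0.2],"twist":0}
  ]
}}

```text
time: 8.97
eef_pos: [0.5007, 0.4746, 0.0172]
tcp_rot: [3.139, -0.004, 1.57]
wrist_force: [-3.6, -1.1, 10.8]
finger_gap: 0.552
grip_force: 65.2
```

{"method": "play_rows", "body": {
  "series": [
    {"claw":44,"slide":[0,0,-0.06],"twist":0},
    {"claw":44,"slide":[0,0,-0.12],"twist":0},
    {"claw":44,"slide":[0,0,-0.18],"twist":0},
    {"claw":44,"slide":[0,0,-0.24],"twist":0},
    {"claw":44,"slide":[0,0,-0.3],"twist":0},
    {"claw":44,"slide":[0,0,-0.36],"twist":0},
    {"claw":44,"slide":[0,0,-0.4],"twist":0},
    {"claw":44,"slide":[0,0,-0.4],"twist":0}
  ]
}}

```text
time: 9.63
eef_pos: [0.5021, 0.4782, 0.0099]
tcp_rot: [3.134, -0.011, 1.57]
wrist_force: [-5.9, 7.2, 14.3]
finger_gap: 0.557
grip_force: 66.1
```

```bash
cat > tilt.py <<'E'
from h import *
import sys
# top face of box: tool axis dir a = box x in world (yaw deg arg)
yaw=np.deg2rad(float(sys.argv[1])); s=manip.read_state(); p=s['eef_pos']; print(p,s['wrist_force'],s['time'])
u=np.array([np.cos(yaw),np.sin(yaw)]); n=np.array([-u[1],u[0]])
for nm in('side','top'):
    c=cam(nm); Q=pts(c); np.save(nm+'I.npy',c[0]); np.save(nm+'Q.npy',Q)
    d=Q[...,:2]-p[:2]; x=d@u; y=d@n; z=Q[...,2]-p[2]
    hsv=cv2.cvtColor(c[0],cv2.COLOR_RGB2HSV)
    m=(abs(y)<.02)&(abs(x)<.064)&(z>-.01)&(z<.055)&(hsv[...,1]<60)
    X,Z,Yv=x[m],z[m],y[m]
    if m.sum()<30: print(nm,'few',m.sum()); continue
    A=np.c_[X,Yv,np.ones(len(X))]; k=np.ones(len(X),bool)
    for i in range(12):
        a=np.linalg.lstsq(A[k],Z[k],rcond=None)[0]; r=Z-A@a; k=abs(r)<max(.0025,1.5*np.median(abs(r)))
    print(nm,m.sum(),k.sum(),'tilt deg',np.rad2deg(np.arctan(a[0])),'lat',np.rad2deg(np.arctan(a[1])),'z0',a[2],'x range',X[k].min(),X[k].max(),'ymid',Yv[k].min(),Yv[k].max())
E
python3 tilt.py -90
```

```text
[0.50209518 0.47824036 0.00993335] [-5.85057985  7.2168207  14.28538571] 9.6333
side 719 688 tilt deg 9.230169068335098 lat 0.08584089155647552 z0 0.029558346463868245 x range -0.04708161098694569 0.015663526518503945 ymid -0.019907093876527615 0.019987779537561035
top 348 255 tilt deg 9.69382247911396 lat 0.030810450246726687 z0 0.029223733767480328 x range 0.0062769869280449595 0.06282388538428285 ymid -0.01935387164266511 0.019950374586220065
```

{"method": "play_rows", "body": {
  "series": [
    {"claw":44,"slide":[0,0,-0.06],"twist":0},
    {"claw":44,"slide":[0,0,-0.12],"twist":0},
    {"claw":44,"slide":[0,0,-0.18],"twist":0},
    {"claw":44,"slide":[0,0,-0.24],"twist":0},
    {"claw":44,"slide":[0,0,-0.3],"twist":0},
    {"claw":44,"slide":[0,0,-0.36],"twist":0},
    {"claw":44,"slide":[0,0,-0.4],"twist":0},
    {"claw":44,"slide":[0,0,-0.4],"twist":0}
  ]
}}

```text
time: 10.4
eef_pos: [0.5036, 0.4801, 0.0012]
tcp_rot: [3.13, -0.015, 1.57]
wrist_force: [-3.2, 11.1, 14.1]
finger_gap: 0.55
grip_force: 65.7
```

```bash
python3 tilt.py -90
```

```text
[0.50360082 0.48005246 0.00124034] [-3.17876364 11.08123789 14.09000344] 10.4
side 624 576 tilt deg 18.743840584129636 lat 0.14390595401676365 z0 0.03119532741494994 x range -0.03840529127301512 0.01333510548873268 ymid -0.019923229580585455 0.019991083900189888
top 335 207 tilt deg 19.565606311241673 lat 0.9694745376451259 z0 0.030126443602449503 x range 0.008287204245293112 0.05962469640010298 ymid -0.019993640481050238 0.019071527173164845
```

{"method": "play_rows", "body": {
  "series": [
    {"claw":44,"slide":[0,0,-0.03],"twist":0},
    {"claw":44,"slide":[0,0,-0.06],"twist":0},
    {"claw":44,"slide":[0,0,-0.06],"twist":0},
    {"claw":44,"slide":[0,0,0.5],"twist":0},
    {"claw":44,"slide":[0,0,1.3],"twist":0},
    {"claw":44,"slide":[0,0,2],"twist":0},
    {"claw":44,"slide":[0,0,2],"twist":0},
    {"claw":44,"slide":[0,0,2],"twist":0}
  ]
}}

```text
time: 11.17
eef_pos: [0.5007, 0.4734, 0.0444]
tcp_rot: [3.138, -0.003, 1.57]
wrist_force: [0.2, -0.6, -2.6]
finger_gap: 0.561
grip_force: 64.0
```

```bash
python3 tilt.py -90; python3 tilt.py -90
```

```text
[0.50071295 0.47342021 0.04442275] [ 0.22029649 -0.62965887 -2.62809396] 11.1667
side 1068 975 tilt deg 20.411887213066603 lat -0.05365015888661007 z0 0.03147287313653329 x range -0.06395325424338205 0.012635425303828551 ymid -0.019967585932592236 0.01995150048407213
top 372 250 tilt deg 20.905798064079846 lat -0.5464826983951565 z0 0.0287780727674928 x range 0.006034195378884721 0.059077672805224635 ymid -0.019924192938931995 0.019889687583842904
[0.49894869 0.47200171 0.0411306 ] [-0.23698744  0.35878289 -3.62818449] 11.2667
side 1048 942 tilt deg 20.642300666746237 lat 0.38209960894743367 z0 0.031443660168312765 x range -0.0631870213737426 0.013301728659339762 ymid -0.019994307686136636 0.019960683313049624
top 380 249 tilt deg 19.88717689432733 lat -0.33558046720450235 z0 0.030940199786515393 x range 0.006870663022403357 0.058869768142231715 ymid -0.019914087390462357 0.019859363828332807
```

{"method": "play_rows", "body": {
  "series": [
    {"claw":44,"slide":[0,0,0.7],"twist":0},
    {"claw":44,"slide":[0,0,1.7],"twist":0.7},
    {"claw":44,"slide":[0,0,2.8],"twist":1.6},
    {"claw":44,"slide":[0,-0.3,3.8],"twist":2.6},
    {"claw":44,"slide":[0.1,-0.8,4.7],"twist":3.6},
    {"claw":44,"slide":[0.3,-1.6,5.4],"twist":4.6},
    {"claw":44,"slide":[0.6,-2.6,5.7],"twist":5.6},
    {"claw":44,"slide":[1,-3.6,5.7],"twist":6.6}
  ]
}}

```text
time: 12.03
eef_pos: [0.5249, 0.3825, 0.1864]
tcp_rot: [3.138, 0.0, 2.152]
wrist_force: [-0.2, 0.3, -2.3]
finger_gap: 0.554
grip_force: 63.9
```

{"method": "play_rows", "body": {
  "series": [
    {"claw":44,"slide":[0.4,-1,0],"twist":1},
    {"claw":44,"slide":[0.8,-2,0],"twist":2.1},
    {"claw":44,"slide":[1.2,-3,0],"twist":3.2},
    {"claw":44,"slide":[1.6,-4,0],"twist":4.3},
    {"claw":44,"slide":[2,-5,0],"twist":5.4},
    {"claw":44,"slide":[2.4,-6,0],"twist":6.5},
    {"claw":44,"slide":[2.7,-6.8,0],"twist":7.6},
    {"claw":44,"slide":[2.9,-7.4,0],"twist":8.6}
  ]
}}

```text
time: 12.7
eef_pos: [0.5968, 0.1953, 0.1826]
tcp_rot: [-3.14, -0.002, 2.9]
wrist_force: [0.2, 0.7, -2.3]
finger_gap: 0.558
grip_force: 63.9
```

{"method": "play_rows", "body": {
  "series": [
    {"claw":44,"slide":[0,-0.3,0],"twist":0.7},
    {"claw":44,"slide":[0,-0.56,0],"twist":1.3},
    {"claw":44,"slide":[0,-0.65,0],"twist":1.7},
    {"claw":44,"slide":[0,-0.65,0],"twist":1.8},
    {"claw":44,"slide":[0,-0.65,0],"twist":1.8},
    {"claw":44,"slide":[0,-0.65,0],"twist":1.8},
    {"claw":44,"slide":[0,-0.65,0],"twist":1.8},
    {"claw":44,"slide":[0,-0.65,0],"twist":1.8}
  ]
}}

```text
time: 13.37
eef_pos: [0.5967, 0.1816, 0.1841]
tcp_rot: [-3.142, -0.0, 3.054]
wrist_force: [0.4, -0.4, -1.9]
finger_gap: 0.548
grip_force: 63.9
```

```bash
python3 tilt.py -5; python3 look.py l2.png 0
```

```text
[0.59666942 0.18156581 0.18413216] [ 0.35716535 -0.36931608 -1.85558537] 13.3667
side 406 371 tilt deg 21.02228523239913 lat 0.38951770873253544 z0 0.031009438260664487 x range -0.06388310885325833 0.058371131713709876 ymid -0.019999385457573612 0.019938446665865608
top 215 200 tilt deg 21.562856627817123 lat -0.40380285161402524 z0 0.03262627863285471 x range -0.06323211723324702 -0.031879905545750056 ymid -0.01991203507676532 0.01995636750311752
[0.59675285 0.18141407 0.18434066] [3.14156972e+00 5.32381505e-05 3.05413888e+00] [ 0.20419219  0.18058031 -3.11228308] 13.5667
```

View pics/l2.png

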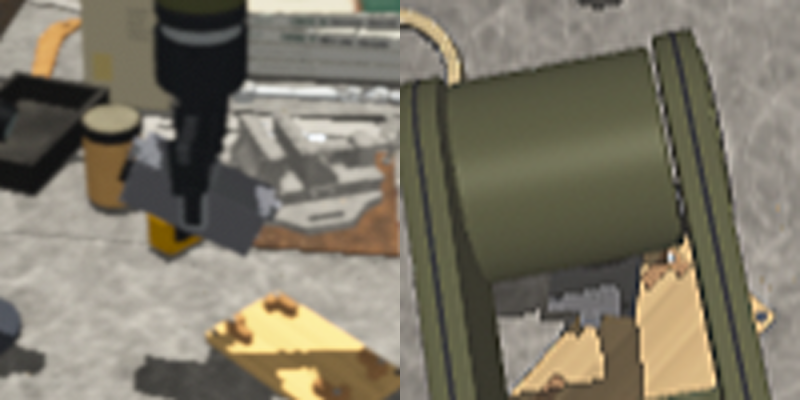

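```bash
cat > wall.py <<'E'
from h import *
s=manip.read_state(); p=s['eef_pos']; yaw=np.deg2rad(-5); u=np.array([np.cos(yaw),np.sin(yaw),0]); n=np.array([-u[1],u[0],0])
c=cam('side'); Q=pts(c); d=Q-p
x,y,z=d@u,d@n,d[...,2]
m=(y>.017)&(y<.027)&(abs(x)<.085)&(abs(z)<.06)
m=cv2.morphologyEx(m.astype('u1'),cv2.MORPH_OPEN,np.ones((2,2)))
_,_,K,D,R,t=c; h,w=m.shape; vs,us=np.nonzero(m)
nn=cv2.undistortPoints(np.c_[us,vs].reshape(-1,1,2).astype(float),K,D).reshape(-1,2)
v=np.c_[nn,np.ones(len(nn))]@R; o=-R.T@t
k=(.024-(o-p)@n)/(v@n); W=o-p+v*k[:,None]
q=np.c_[W@u,W[:,2]]*1e3
print(len(q),p,'wall y med',np.median(y[m>0]))
r=cv2.minAreaRect(q.astype('f4')); print(r, np.round(cv2.boxPoints(r),1).tolist())
# robust bottom edge & ends at 20deg frame
th=np.deg2rad(20.); a=q@np.array([[np.cos(th),-np.sin(th)],[np.sin(th),np.cos(th)]])
bx=np.arange(-58,60,4); lo=[];hi=[]
for b in bx:
    s_=a[(a[:,0]>=b)&(a[:,0]<b+4)]
    if len(s_)>3: lo.append((b+2,s_[:,1].min())); hi.append((b+2,s_[:,1].max()))
lo=np.array(lo);hi=np.array(hi)
for nm,e in(('lo',lo),('hi',hi)):
    ok=np.ones(len(e),bool)
    for i in range(6):
        f=np.polyfit(e[ok,0],e[ok,1],1); ok=abs(e[:,1]-np.polyval(f,e[:,0]))<1.5
    print(nm,'tilt',20+np.rad2deg(np.arctan(f[0])),'off',f[1],ok.sum(),len(e))
rows=[(a[(a[:,1]>=b)&(a[:,1]<b+4),0].min().round(1),a[(a[:,1]>=b)&(a[:,1]<b+4),0].max().round(1)) for b in range(-18,22,4)]
print(rows)
# lens check
L=np.array([.7616,.1680,.2395]); xc=np.array([.936,-.0819,.342]); yc=np.array([.0872,.9962,0]); zc=np.cross(xc,yc)
for nm,I,P in(('side0','pics/side0.png','side0.npy'),('top0','pics/top0.png','top0.npy')):
    I=cv2.imread(I).astype(int).sum(2); P=np.load(P); e=P-L; f=np.stack([e@xc,e@yc,e@zc],-1)*1e3
    mm=(f[...,0]>-8)&(f[...,0]<26)&(np.hypot(f[...,1],f[...,2])<28)&(P[...,2]>.1)
    g=f[mm]; print(nm,len(g),np.percentile(g,[2,50,98],axis=0).round(1).tolist())
    b=f[(f[...,0]>34)&(f[...,0]<86)&(np.hypot(f[...,1],f[...,2])<34)&(P[...,2]>.1)]
    print('  body',np.percentile(b,[1,50,99],axis=0).round(1).tolist())
E
python3 wall.py
```

```text
786 [0.59675285 0.18141407 0.18434066] wall y med 0.023064213783955227
((0.5884056091308594, 7.2252197265625), (119.60437774658203, 52.208316802978516), 20.833261489868164) [[-64.5999984741211, 10.399999618530273], [-46.0, -38.400001525878906], [65.80000305175781, 4.099999904632568], [47.20000076293945, 52.900001525878906]]
lo tilt 21.08899229022948 off -18.794443750787188 25 28
hi tilt 5.489522827283594 off 14.09413179731365 3 28
[(np.float64(-55.8), np.float64(60.9)), (np.float64(-55.8), np.float64(61.7)), (np.float64(-54.8), np.float64(62.6)), (np.float64(-55.8), np.float64(62.1)), (np.float64(-55.8), np.float64(62.9)), (np.float64(-54.8), np.float64(62.5)), (np.float64(-55.8), np.float64(61.2)), (np.float64(-56.9), np.float64(62.1)), (np.float64(-56.9), np.float64(61.6)), (np.float64(-55.9), np.float64(62.4))]
side0 181 [[2.3, -8.2, -12.7], [12.7, 11.5, 7.5], [25.4, 17.7, 16.6]]
  body [[34.3, -18.5, -30.3], [59.6, 19.8, 13.2], [85.3, 24.1, 22.7]]
top0 204 [[1.0, -16.5, 2.0], [13.5, -0.9, 14.0], [25.6, 16.1, 18.5]]
  body [[34.7, -22.0, 0.9], [60.3, -0.7, 21.3], [85.3, 21.5, 24.3]]wall.py:24: RankWarning: Polyfit may be poorly conditioned
  f=np.polyfit(e[ok,0],e[ok,1],1); ok=abs(e[:,1]-np.polyval(f,e[:,0]))<1.5
```

{"method": "play_rows", "body": {
  "series": [
    {"claw":44,"slide":[0.05,0.01,0],"twist":0},
    {"claw":44,"slide":[0.1,0.02,0],"twist":0},
    {"claw":44,"slide":[0.15,0.03,0],"twist":0},
    {"claw":44,"slide":[0.15,0.03,0],"twist":0},
    {"claw":44,"slide":[0.15,0.03,0],"twist":0},
    {"claw":44,"slide":[0.15,0.03,0],"twist":0},
    {"claw":44,"slide":[0.15,0.03,0],"twist":0},
    {"claw":44,"slide":[0.15,0.03,0],"twist":0}
  ]
}}

```text
time: 14.28
eef_pos: [0.6005, 0.1819, 0.1843]
tcp_rot: [-3.142, -0.0, 3.054]
wrist_force: [1.1, -0.1, -2.4]
finger_gap: 0.558
grip_force: 63.9
```

```bash
python3 wall.py 2>/dev/null| head -3; python3 tilt.py -5; python3 - <<'E'
from h import *
s=manip.read_state(); print(s['eef_pos'],s['tcp_rot'],s['joint_velocities'].round(3),s['grip_force'])
c=cam('side'); L=np.array([.7616,.1680,.2395]); xc=np.array([.936,-.0819,.342]); yc=np.array([.0872,.9962,0]); zc=np.cross(xc,yc)
u,v=proj(c,[.70,.17,.21])[0].astype(int); im=np.ascontiguousarray(c[0])
a=cv2.resize(im[v-55:v+55,u-75:u+75],None,fx=5,fy=5,interpolation=2)
for q in (L,L-.1*xc):
    k=(proj(c,q)[0]-[u-75,v-55])*5; cv2.circle(a,tuple(int(i) for i in k),4,(255,0,0),1)
save('fin.png',a)
E
```

```text
776 [0.60049425 0.18194387 0.1842906 ] wall y med 0.022935501356863203
((0.7955474853515625, 7.2852325439453125), (119.04142761230469, 53.44288635253906), 20.475025177001953) [[-64.30000305175781, 11.5], [-45.599998474121094, -38.599998474121094], [65.9000015258789, 3.0999999046325684], [47.20000076293945, 53.099998474121094]]
lo tilt 21.066376097582758 off -18.854390828415543 26 28
[0.6004699  0.18194407 0.18430561] [ 0.01581845 -0.1777954  -1.39126583] 14.3333
side 402 359 tilt deg 21.0359738098489 lat 0.268340567450109 z0 0.031219385791347753 x range -0.0632892492413188 0.05822419725947908 ymid -0.019992015916317232 0.019998986541311062
top 225 213 tilt deg 21.380987731993415 lat 0.7013618315877711 z0 0.03273086094549951 x range -0.06384502484536021 -0.031030177331925323 ymid -0.019958674132987207 0.019640974431477536
[0.60049079 0.18197761 0.18432794] [3.14158052e+00 2.36149576e-05 3.05397357e+00] [ 0.     0.001  0.001 -0.001 -0.001  0.001] 63.90525079836152
```

View pics/fin.png

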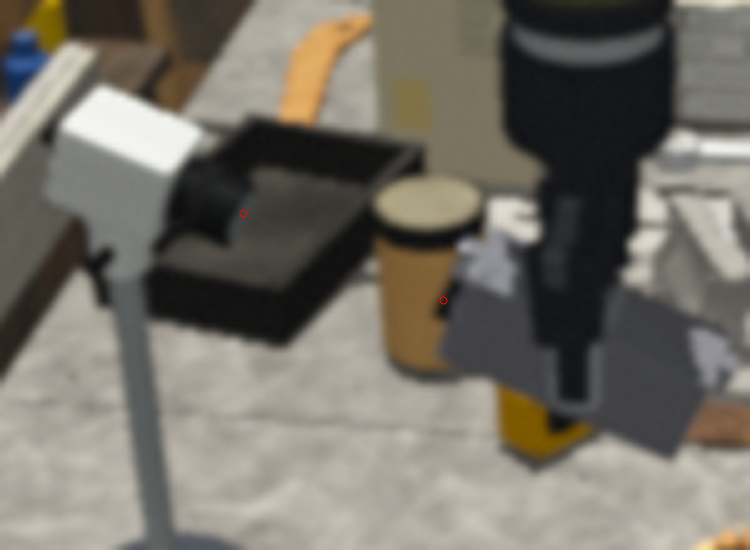

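The socket mouth sits at the aim mark, (443,300) in the crop. The lens mark lies on the barrel front, (243,213). The covers are flat and shut, and the box is tipped about 20.5–21°.

```bash
python3 -c "
from station import manip
print(manip.close_job())"
```

```text
the job is handed in; nothing more can be done
None
```

Job handed in: both covers pressed shut in the nest, then the box held still before the camera, socket at the aimed spot about 100 mm from the lens and tipped up about 21° by my measurement (20° asked).

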